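# Turn the carousel and complete the lock kit

## Robot

A 6-joint arm with a two-finger parallel gripper is mounted at the origin on the work surface. World frame = base frame: x ahead of the robot, y to its left, z up, the work surface at z = 0. Lengths are in m, angles in rad, forces in N, time in s.
With the tool pointing down it reaches from about 0.375 to 0.975 m from the base axis. Payload 3.8 kg.
Tool frame: the origin (TCP) lies midway between the tips of the shut fingers; the grasp point (between the pads) lies 19 mm behind it; z points along the fingers, y is the direction in which the jaws open and shut (so a half turn about z gives the same grasp; the last joint's range is limited). The gripper opens to 85 mm and grips with 20 to 120 N. Pads are 22 mm wide; open, the fingers measure 114 mm over their backs; the gripper's body (76 mm by 85 mm) begins 54 mm behind the grasp point. The pads swing forward as they close: fully open they stand 13 mm farther back than shut.
Start: joints at [-1.37, 0.264, 1.604, -0, 1.274, -0.037], TCP at [0.159, -0.656, 0.231] pointing down, gripper open.
Joint ranges: [-2.63, 2.63], [-0.94, 2.18], [0.31, 2.57], [-1.31, 4.45], [0, 2.66], [-2.55, 2.55]. Speed limits (rad/s): [2.57, 2.57, 3.14, 3.14, 3.14, 3.14].

## Interface

Orientations are given as a rotation vector (axis times angle).
In Python, from workcell import bot gives the robot as it stands.
- The arm moves only by the tool drive_tool, never from a script. Its argument "steps" is a list of rows, each a list of 2 entries, a list of its own where there are three numbers: the shift along the tool's x, y, z in mm, then the turn about the tool's z in degrees. In form: [[[dx, dy, dz], twist], ...]. A call has 1 to 8 rows; each row shifts and turns the commanded pose from where the row before left it, along the tool's axes as they then stand; what a row does not reach is not made up. A row lasts 1/12 s, in which the tool goes at most 41.7 mm and 7.16 degrees, less where a joint would pass 70% of its speed; a pose out of reach is approached as far as the arm can. A call is refused whole if a number of a shift passes 41.7 or a number of a turn 7.16, either way. A call with a gripper value outside its range is refused whole. "jaw" is the opening, from 0 (shut) to 1 (fully open), set as the call begins (left out, the last holds). The fingers move at their own pace and stop on an object; "force" is the grip in N (left out, the last holds). Time passes only in rows, so rows that do not move let the fingers close. It gives the time, the measured TCP pose, the force and the opening at its end, in the units of the state.
- bot.read_state(): the state, without advancing time (a new reading comes with each control period).
- bot.read_camera(name): name is "scene" or "side" or "wrist"; returns the picture (480x640x3 uint8, red, green, blue); there is no depth.
- bot.camera_info(name): a dict with "fx", "fy", "cx", "cy" (pixels), "position" and "attitude" of the camera in the world. Camera axes: x right, y down, z forward; pixel columns grow to the right and rows downward; lengths in m; the calibration is good to about 2 mm. A picture is of the moment at which its call begins: read the wrist's pose just before it. camera_info takes no time and is no camera call; for the wrist camera it gives the pose at the moment of the call.
- bot.finish_job(): hands the job in, once; it reports no verdict.
The state is a dict: "time": time; "q": joint angles; "joint_vel": joint speeds; "joint_torque": joint torques, N m; "tool_pos": TCP position; "tcp_rot": TCP orientation; "wrist_force": force on the tool from outside, world axes, zero at the start; "torque": the same for the moment, N m; "width": opening from 0.0 (shut) to 1.0 (fully open).
Only numpy, scipy, OpenCV 4.12 (cv2) and the standard library are available. Lean on these libraries where they do the work, as an engineer would, in place of code of your own. Each camera call takes 0.05 s, during which the arm holds its last target.

## Task

Turn the parts carousel by the black knob on top until the green-capped lock barrel stands in the middle of the opening in the clear guard. Then pick that barrel out through the opening and set it down, without dropping it, standing upright in the pocket of the yellow tray that is marked with the green dot. Leave the other barrels standing on the carousel and undisturbed in the tray.

Things in the scene. Friction and masses are not known exactly. Their poses are not given: they have to be found in the camera images.
- carousel: fixed base (grey plate 310 x 310 mm) with a clear flat roof as guard, 87 to 91 mm above the table, on four steel corner posts (12 mm diameter, at x, y = +-147 mm); origin at the centre of its underside, on the table and on the turning axis; z up; -x points out of the front opening, roughly towards the robot
- opening (a point): fixed point in the guard's opening, 105 mm from the turning axis on the opening's centre line, at the roof's underside (87 mm above the table); axes as the carousel's. The opening, edged in black, is a notch in the roof: 65 mm to either side (y), from 60 mm behind this point (+x) to the roof's front edge 50 mm ahead of it. Only a barrel in it can be reached from above
- rotor: turning part: white disc, radius 148 mm, its top 20 mm above the table, four quadrant compartments between yellow walls (20 mm high, at 45, 135.. degrees from its x), hub 24 mm radius, 50 mm high. Origin on the axis, 12 mm above the table; z up; turns either way, no stops or detents, friction 0.06 N m, stays where left. The green-capped barrel starts towards the rotor's -x, 105 mm out
- knob_grip (a point): point on the turning axis in the black bar knob, 127 mm above the table, turns with the rotor: where to grip the knob. The bar is 52 mm long along the rotor's x, 16 mm thick along the rotor's y, and spans 104 to 146 mm above the table; below it a white disc of 25 mm radius reaches from 99 to 105 mm and the guard's roof ends at 91 mm
- lock_green: steel door-lock barrel, 26 mm diameter, 58 mm tall, 60 to 110 g, its top 12 mm a green cap, a thin brass band near the foot; origin at the centre of its underside, z up along it; the one to fetch. It starts standing in a compartment under the guard, away from the opening
- lock_white: steel door-lock barrel, 26 mm diameter, 58 mm tall, 60 to 110 g, its top 12 mm a white cap, a thin brass band near the foot; origin at the centre of its underside, z up along it; stands in another compartment of the rotor, about 105 mm from the axis; which compartment varies
- lock_red: steel door-lock barrel, 26 mm diameter, 58 mm tall, 60 to 110 g, its top 12 mm a red cap, a thin brass band near the foot; origin at the centre of its underside, z up along it; stands in another compartment of the rotor, about 105 mm from the axis; which compartment varies
- lock_blue: steel door-lock barrel, 26 mm diameter, 58 mm tall, 60 to 110 g, its top 12 mm a blue cap, a thin brass band near the foot; origin at the centre of its underside, z up along it; stands in another compartment of the rotor, about 105 mm from the axis; which compartment varies
- kit_tray: fixed yellow tray 95 x 275 x 22 mm (with a 12 mm flange all round at the top), three square pockets 85 mm wide side by side along its y, centres at y = -90, 0 and 90 mm; walls 5 mm thick; origin at the centre of its underside, on the table; pocket floors 5 mm above the table
- green_dot: flat green disc of 52 mm diameter on the floor of the empty pocket, at its centre; origin on the floor of the pocket, 5 mm above the table; which of the three pockets varies; x and y along the tray's
- kit_red: steel door-lock barrel, 26 mm diameter, 58 mm tall, 60 to 110 g, its top 12 mm a red cap, a thin brass band near the foot; origin at the centre of its underside, z up along it; stands in one of the tray's pockets
- kit_blue: steel door-lock barrel, 26 mm diameter, 58 mm tall, 60 to 110 g, its top 12 mm a blue cap, a thin brass band near the foot; origin at the centre of its underside, z up along it; stands in one of the tray's pockets

How it is judged:
On the way:
1. the green-capped barrel stands on the carousel in the middle of the guard's opening (within 30 mm of its centre line), not yet lifted (x of lock_green in the frame of carousel below -0.07 m and y of lock_green in the frame of carousel between -0.03 and 0.03 m and x of lock_green in the frame of rotor below -0.06 m and height (world z) of lock_green below 0.026 m and angle between lock_green's own z axis and vertical below 0.2 rad), for 0.2 s.
At the end, for the whole second after the job is handed in: The green-capped barrel stands upright (within 7 degrees), released and still, on the floor of the pocket with the green dot (anywhere in it: 36 mm from its centre each way); the other carousel barrels still stand on the rotor, the tray's two within 30 mm of their places (x of lock_green in the frame of green_dot between -0.036 and 0.036 m and y of lock_green in the frame of green_dot between -0.036 and 0.036 m and height (world z) of lock_green below 0.01 m and angle between lock_green's own z axis and vertical below 0.12 rad and linear speed of lock_green below 0.02 m/s and angle between each of lock_white, lock_red, lock_blue, kit_red, kit_blue's own z axis and vertical below 0.3 rad and horizontal distance between each of lock_white, lock_red, lock_blue and rotor below 0.15 m and height (world z) of each of lock_white, lock_red, lock_blue below 0.03 m and distance of each of kit_red, kit_blue from where it was at the start of the episode below 0.03 m); the robot touches nothing.
It fails at once if the green-capped barrel is dropped (falls freely faster than 0.7 m/s, some 25 mm) (contact force between lock_green and the fingers below 0.05 N and linear speed of lock_green above 0.7 m/s).
It fails at once if another barrel is knocked over (angle between any of lock_white, lock_red, lock_blue, kit_red, kit_blue's own z axis and vertical above 0.7 rad).
It also fails if it takes over 64 s, if anything falls off the work surface, if the arm or the gripper's body presses on something with over 40 N, if the wrist force passes 120 N, or if a joint passes its speed limit or range.

## Working session

There is one attempt and no reset: what is moved stays moved. The work goes in short steps, Python scripts to look and compute and a tool call to move; the robot and the scene stay as the last step left them, time stands still between calls to the robot, and variables do not carry over. Pictures are saved under pics/ and viewed, and the job is handed in when it is done.

Besides the shell and the picture viewer there is one more tool, called after ">>>" as name(argument=value, ...) on one line, values as JSON. drive_tool: Moves the arm, as the interface text tells. Its arguments: {"type":"object","properties":{"steps":{"type":"array","items":{"type":"array"}},"jaw":{"type":"number"},"force":{"type":"number"}},"required":["steps"]}

```bash
ls; mkdir -p pics; python3 - <<'E'
from workcell import bot
import cv2
print(bot.read_state())
for n in ["scene","side","wrist"]:
    print(n,bot.camera_info(n))
    im=bot.read_camera(n); cv2.imwrite(f"pics/{n}0.png",im[:,:,::-1])
E
```

```text
pics
{'time': 0.0, 'q': array([-1.36991128e+00,  2.64761251e-01,  1.60538677e+00, -1.65503241e-05,
        1.27368220e+00, -3.68948013e-02]), 'joint_vel': array([-0.00026822,  0.0016166 , -0.00147211, -0.00065537, -0.00037297,
        0.00130408]), 'joint_torque': array([ 1.33258782e-03, -5.15105867e+01, -3.67311680e+01,  3.89891293e-04,
        1.30318818e-02,  1.07144314e-05]), 'tool_pos': array([ 0.15884339, -0.65529118,  0.22994966]), 'tcp_rot': array([-3.11720194e+00, -3.72367655e-01,  3.12414699e-04]), 'wrist_force': array([ 1.05445607,  0.09359822, -0.6332384 ]), 'torque': array([-0.00554769, -0.04525375, -0.02302695]), 'width': 0.9969964524491797}
scene {'fx': 582.2661766737926, 'fy': 582.2661766737926, 'cx': 313.3472525155795, 'cy': 251.48481137519062, 'position': array([1.30570387, 0.41529633, 0.70069177]), 'attitude': array([-1.23297834, -2.10744628,  1.11609915])}
side {'fx': 600.9035605493452, 'fy': 600.9035605493452, 'cx': 315.6924696059435, 'cy': 228.28373218636548, 'position': array([ 0.26248836, -0.74018841,  0.72205216]), 'attitude': array([-2.18042543,  0.4964298 , -0.23271519])}
wrist {'fx': 347.7775207693792, 'fy': 347.7775207693792, 'cx': 320.2176869832467, 'cy': 242.21725784973316, 'position': array([ 0.24010895, -0.63591134,  0.37310966]), 'attitude': array([ 2.25405656, -1.77203682, -0.29844559])}
```

View pics/scene0.png

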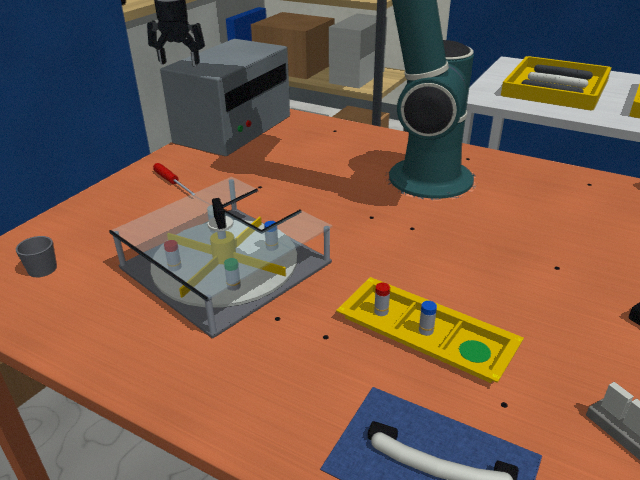

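View pics/side0.png

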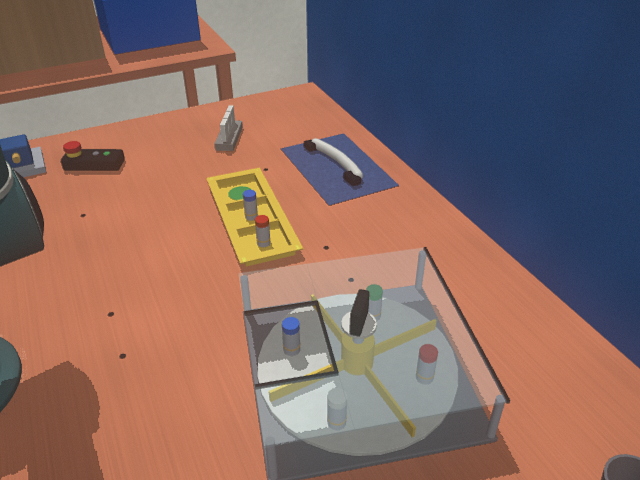

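View pics/wrist0.png

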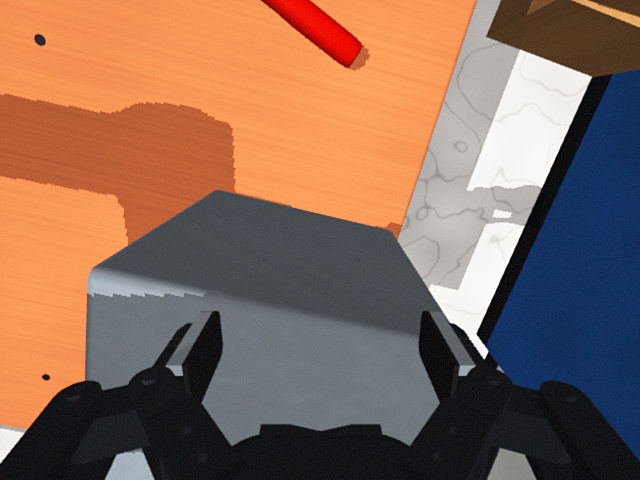

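```bash
python3 - <<'E'
import cv2
s=cv2.imread("pics/side0.png"); c=cv2.imread("pics/scene0.png")
cv2.imwrite("pics/side_c1.png",cv2.resize(s[230:480,230:520],None,fx=2.7,fy=2.4,interpolation=cv2.INTER_CUBIC)) 
cv2.imwrite("pics/scene_c1.png",cv2.resize(c[170:345,100:345],None,fx=3.2,fy=3.2,interpolation=cv2.INTER_CUBIC))
a=cv2.resize(s[160:270,200:310],None,fx=3.6,fy=3.6,interpolation=cv2.INTER_CUBIC)
b=cv2.resize(c[270:385,330:530],None,fx=4,fy=4,interpolation=cv2.INTER_CUBIC)
cv2.imwrite("pics/tray_side.png",a);cv2.imwrite("pics/tray_scene.png",b)
E
```

```text
(no output)
```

View pics/side_c1.png

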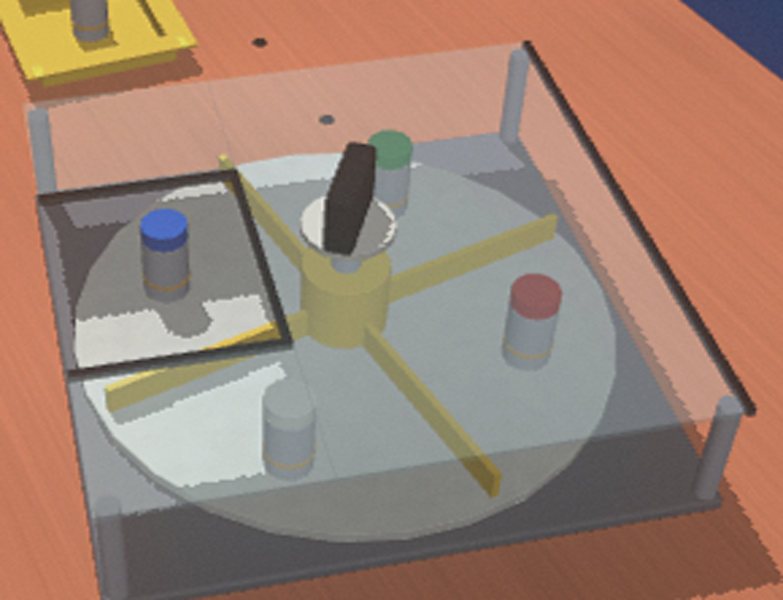

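View pics/scene_c1.png

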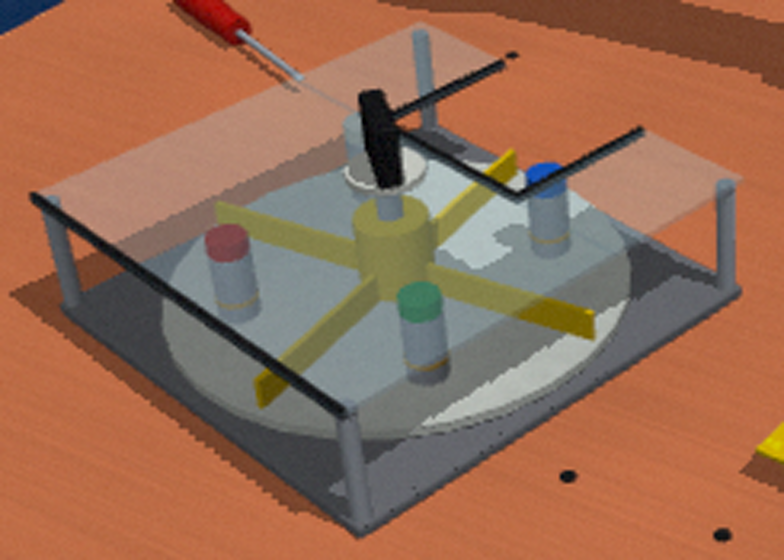

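View pics/tray_side.png

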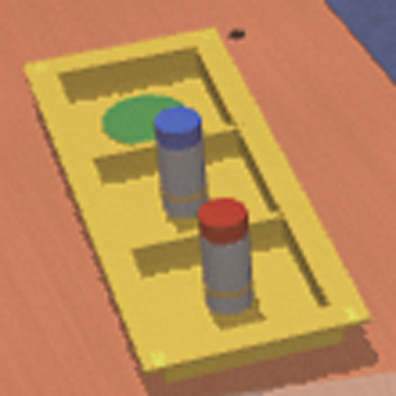

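View pics/tray_scene.png

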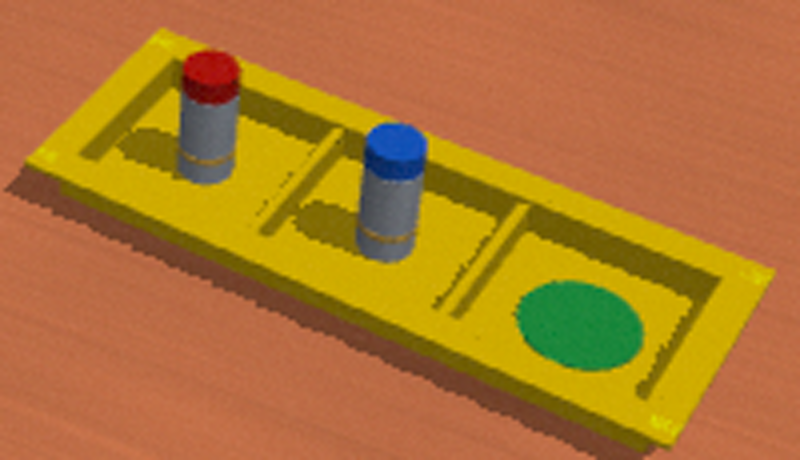

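```bash
cat > h.py <<'E'
import numpy as np,cv2
from scipy.spatial.transform import Rotation as R
from scipy.optimize import least_squares
from workcell import bot
def proj(ci,P):
    P=np.atleast_2d(P); Rm=R.from_rotvec(ci["attitude"]).as_matrix()
    c=(P-ci["position"])@Rm
    return np.c_[ci["fx"]*c[:,0]/c[:,2]+ci["cx"],ci["fy"]*c[:,1]/c[:,2]+ci["cy"]]
def onz(ci,px,z):
    d=R.from_rotvec(ci["attitude"]).as_matrix()@np.array([(px[0]-ci["cx"])/ci["fx"],(px[1]-ci["cy"])/ci["fy"],1])
    return ci["position"]+d*(z-ci["position"][2])/d[2]
def pl(x,y,a,P):
    P=np.atleast_2d(P); c,s=np.cos(a),np.sin(a)
    return np.c_[x+c*P[:,0]-s*P[:,1],y+s*P[:,0]+c*P[:,1],P[:,2]]
E
cat > fit.py <<'E'
from h import *
S=bot.camera_info("scene");D=bot.camera_info("side")
sc=lambda p:np.array(p)/3.2+[100,170]
sd=lambda p:np.array(p)/[2.7,2.4]+[230,230]
A=[((-.045,.065,.091),(520,196)),((-.155,.065,.091),(642,130)),((-.155,-.065,.091),(505,62)),((.155,.155,.091),(345,412)),((.155,-.155,.091),(33,197)),((.155,.155,0),(362,537)),((.155,-.155,0),(65,312)),((-.155,.155,0),(740,295))]
B=[((-.045,.065,.091),(238,172)),((-.045,-.065,.091),(290,343)),((-.155,.065,.091),(40,198)),((-.155,-.065,.091),(72,375)),((.155,.155,.091),(527,43)),((.155,-.155,.091),(752,410)),((.155,-.155,0),(718,508))]
def f(v):
    return np.r_[(proj(S,pl(*v,[a[0] for a in A]))-[sc(a[1]) for a in A]).ravel(),(proj(D,pl(*v,[a[0] for a in B]))-[sd(a[1]) for a in B]).ravel()]
r=least_squares(f,[.6,-.3,0],loss="soft_l1");print("car",r.x);print(f(r.x).reshape(-1,2).round(1).tolist())
cx,cy,ca=r.x
print("capgreen",onz(S,sc((419,294)),.078),onz(D,sd((389,143)),.078))
W=[(222,157),(555,220),(105,395),(497,485)]
P=np.array([onz(D,sd(w),.04) for w in W]);print(P[:,:2])
print("wall ang-45",np.degrees(np.arctan2(*(P[:,:2]-[cx,cy]).T[::-1]))-45, np.hypot(*(P[:,:2]-[cx,cy]).T))
ts=lambda p:np.array(p)/4+[330,270]; td=lambda p:np.array(p)/3.6+[200,160]
K=[(-.0595,.1495,.022),(-.0595,-.1495,.022),(.0595,-.1495,.022),(.0595,.1495,.022)]
TS=[(163,30),(773,270),(672,447),(27,163)]
print("tray scene",np.array([onz(S,ts(p),.022)[:2] for p in TS]))
TD=[(147,368),(25,65),(215,30),(370,320)]
print("tray side",np.array([onz(D,td(p),.022)[:2] for p in TD]))
print("dot",onz(S,ts((580,326)),.005),onz(D,td((143,119)),.005))
E
python3 fit.py
```

```text
car [ 0.56261569 -0.23294196 -0.24344226]
[[-3.2, -0.9], [-1.4, -1.6], [-0.7, -0.7], [-2.3, -0.4], [-2.1, -1.3], [-1.3, 1.1], [-2.5, 0.2], [0.3, 0.0], [-1.1, 0.1], [-0.6, -3.0], [-1.7, 0.3], [-3.0, -2.4], [-0.6, -1.5], [0.1, -1.1], [0.1, -0.0]]
capgreen [ 0.63220626 -0.15671568  0.078     ] [ 0.63130992 -0.16159387  0.078     ]
[[ 0.5558703  -0.09546429]
 [ 0.70263999 -0.23143823]
 [ 0.41970956 -0.24577004]
 [ 0.56673558 -0.3816156 ]]
wall ang-45 [  47.80898637  -44.38472039 -219.87055046 -133.41268631] [0.13764305 0.14003237 0.14348074 0.14873071]
tray scene [[0.4845792  0.05915373]
 [0.51271857 0.35323776]
 [0.63064966 0.34311376]
 [0.60217802 0.04774163]]
tray side [[0.48511345 0.05402651]
 [0.51358817 0.34800422]
 [0.6299184  0.33468465]
 [0.5999093  0.03957332]]
dot [0.56561498 0.2897426  0.005     ] [0.56476089 0.28691372 0.005     ]
```

```bash
cat >> h.py <<'E'
def rem(tx,ty,tz,jaw=None):
    s=bot.read_state(); Rm=R.from_rotvec(s["tcp_rot"]).as_matrix()
    d=Rm.T@(np.array([tx,ty,tz])-s["tool_pos"])*1000
    ya=np.degrees(np.arctan2(Rm[1,1],Rm[0,1]))
    print("t",round(s["time"],2),"pos",s["tool_pos"].round(4),"jaw ang",round(ya,2),"tilt z",Rm[:,2].round(4),"w",round(s["width"],3))
    print("tool shift mm",d.round(1),"dist",np.linalg.norm(d).round(1))
    if jaw is not None: print("twist",-(((jaw-ya)+90)%180-90))
E
python3 -c "
from h import *
rem(.562,-.235,.28,-42.5)"
```

```text
t 0.15 pos [ 0.1589 -0.6554  0.2302] jaw ang -76.38 tilt z [-3.0e-04  1.8e-03 -1.0e+00] w 1.001
tool shift mm [ 490.8 -313.7  -49.2] dist 584.6
twist -33.87615001852798
```

>>> drive_tool(steps=[[[0,0,-20],0],[[0,0,-30],0]])

```text
time: 0.32
tool_pos: [0.1584, -0.6532, 0.2763]
tcp_rot: [-3.11, -0.371, 0.001]
wrist_force: [0.6, 0.0, -0.3]
width: 0.999
```

>>> drive_tool(steps=[[[15,-10,0],0],[[30,-19,0],0],[[30,-19,0],0],[[30,-19,0],0],[[30,-19,0],0],[[30,-19,0],0],[[30,-19,0],0],[[30,-19,0],0]])

```text
time: 0.98
tool_pos: [0.3449, -0.4624, 0.2811]
tcp_rot: [3.119, 0.372, 0.0]
wrist_force: [0.1, -0.8, 0.2]
width: 0.999
```

>>> drive_tool(steps=[[[30,-19,0],0],[[30,-19,0],0],[[30,-19,0],0],[[30,-19,0],0],[[30,-19,0],0],[[30,-19,0],0],[[20,-14,0],0],[[0,0,0],0]])

```text
time: 1.65
tool_pos: [0.5109, -0.2886, 0.281]
tcp_rot: [-3.117, -0.379, -0.002]
wrist_force: [-0.3, 0.1, 1.1]
width: 0.998
```

```bash
python3 - <<'E'
from h import *
rem(.562,-.235,.28,-42.5)
ci=bot.camera_info("wrist"); im=bot.read_camera("wrist"); cv2.imwrite("pics/w1.png",im[:,:,::-1]); print(ci)
import json; json.dump({k:np.array(v).tolist() for k,v in ci.items()},open("w1.json","w"))
E
```

```text
t 1.65 pos [ 0.5109 -0.2886  0.281 ] jaw ang -76.12 tilt z [ 0.0013  0.0019 -1.    ] w 0.998
tool shift mm [ 62.4 -39.8   1.2] dist 74.1
twist -33.621397295169714
{'fx': 347.7775207693792, 'fy': 347.7775207693792, 'cx': 320.2176869832467, 'cy': 242.21725784973316, 'position': array([ 0.59183564, -0.26881051,  0.42420568]), 'attitude': array([ 2.25857417, -1.76766674, -0.29553802])}
```

View pics/w1.png

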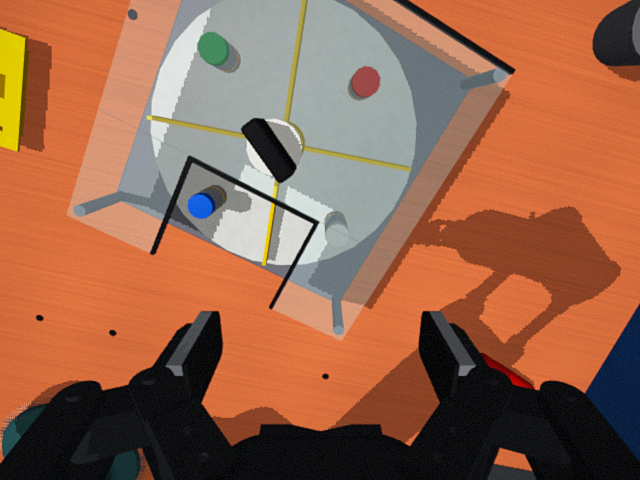

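```bash
python3 - <<'E'
from h import *
im=cv2.imread("pics/w1.png"); cv2.imwrite("pics/w1c.png",cv2.resize(im[80:200,200:340],None,fx=5,fy=5,interpolation=cv2.INTER_CUBIC))
import json; ci={k:np.array(v) for k,v in json.load(open("w1.json")).items()}
N=np.array([onz(ci,p,.091)[:2] for p in [(190,158),(317,222),(153,253),(272,307)]]);print(N)
print("notch ang",np.degrees(np.arctan2(*(N[0]-N[1])[::-1]))-90)
W=np.array([onz(ci,p,.04)[:2] for p in [(148,117),(408,168),(304,0),(265,265)]])
a,b,c,d=W; t=np.linalg.solve(np.c_[b-a,c-d],c-a); print("axis",a+t[0]*(b-a),np.degrees(np.arctan2(*(b-a)[::-1])),np.degrees(np.arctan2(*(d-c)[::-1])))
print("green",onz(ci,(213,48),.078))
E
```

```text
[[ 0.53260164 -0.15751366]
 [ 0.50088764 -0.28756658]
 [ 0.42854157 -0.13233064]
 [ 0.39661247 -0.26291301]]
notch ang -13.704373318712214
axis [ 0.56239783 -0.23464755] -86.8733818771492 -176.73133767650577
green [ 0.63003802 -0.16130184  0.078     ]
```

View pics/w1c.png

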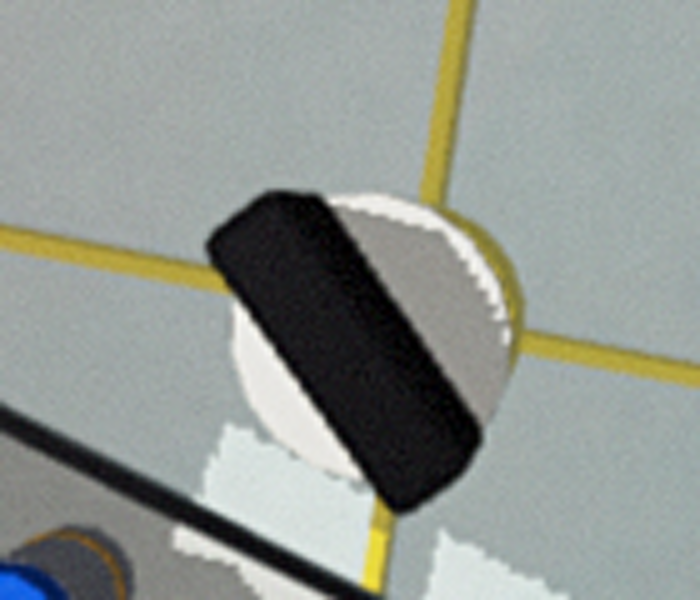

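```bash
python3 -c "
from h import *
rem(.562,-.234,.27,-41.8)"
```

```text
t 1.7 pos [ 0.5095 -0.2904  0.281 ] jaw ang -76.15 tilt z [-1.e-04  4.e-04 -1.e+00] w 1.003
tool shift mm [ 64.5 -42.2  11. ] dist 77.9
twist -34.3485737427407
```

>>> drive_tool(steps=[[[15,-10,0],0],[[25,-16,0],0],[[22,-14,0],0],[[0,0,5],-5],[[0,0,5],-6],[[0,0,0],-6],[[0,0,0],-6],[[0,0,0],-6]])

```text
time: 2.37
tool_pos: [0.5581, -0.24, 0.2708]
tcp_rot: [-2.924, -1.148, 0.002]
wrist_force: [1.0, 0.1, 0.6]
width: 0.997
```

>>> drive_tool(steps=[[[0,0,10],-5],[[0,0,10],0],[[0,0,0],0],[[0,0,0],0]])

```text
time: 2.7
tool_pos: [0.5578, -0.2393, 0.2499]
tcp_rot: [-2.874, -1.263, 0.003]
wrist_force: [-0.6, -0.0, 0.3]
width: 1.001
```

```bash
python3 - <<'E'
from h import *
rem(.562,-.234,.112,-41.8)
ci=bot.camera_info("wrist"); im=bot.read_camera("wrist"); cv2.imwrite("pics/w2.png",im[:,:,::-1])
im=bot.read_camera("side"); cv2.imwrite("pics/s2.png",im[:,:,::-1])
E
```

```text
t 2.7 pos [ 0.5578 -0.2393  0.2499] jaw ang -42.55 tilt z [-2.6e-03  9.0e-04 -1.0e+00] w 1.001
tool shift mm [  6.9  -0.2 137.9] dist 138.1
twist -0.7482148229738073
```

View pics/w2.png

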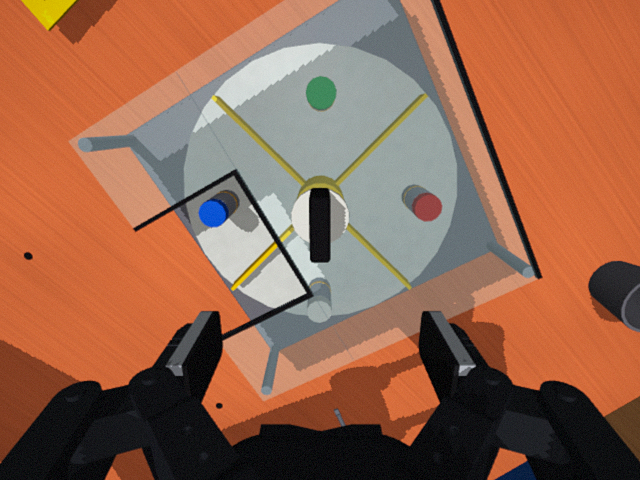

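View pics/s2.png

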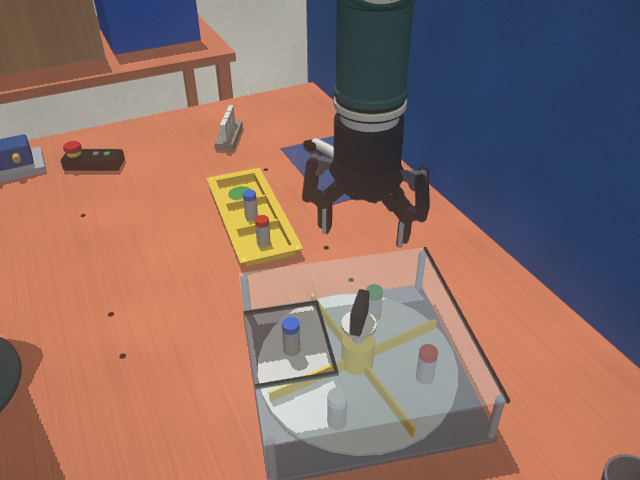

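>>> drive_tool(steps=[[[2,0,10],-0.7],[[2,0,20],0],[[2,0,25],0],[[1,0,25],0],[[0,0,25],0],[[0,0,20],0],[[0,0,8],0],[[0,0,3],0]], jaw=0.6, force=40)

```text
time: 3.47
tool_pos: [0.5623, -0.233, 0.1128]
tcp_rot: [-2.864, -1.285, 0.004]
wrist_force: [0.3, 0.2, 0.8]
width: 0.598
```

```bash
python3 - <<'E'
from h import *
rem(.562,-.234,.112,-41.8); print(bot.read_state()["wrist_force"])
im=bot.read_camera("side"); cv2.imwrite("pics/s3.png",cv2.resize(im[180:420,220:520,::-1],None,fx=2.5,fy=2.5))
E
```

```text
t 3.47 pos [ 0.5623 -0.233   0.1128] jaw ang -41.67 tilt z [-0.0036  0.0017 -1.    ] w 0.598
tool shift mm [-1.   0.4  0.8] dist 1.3
twist 0.13348910494218558
[0.27530412 0.20016754 0.76279276]
```

View pics/s3.png

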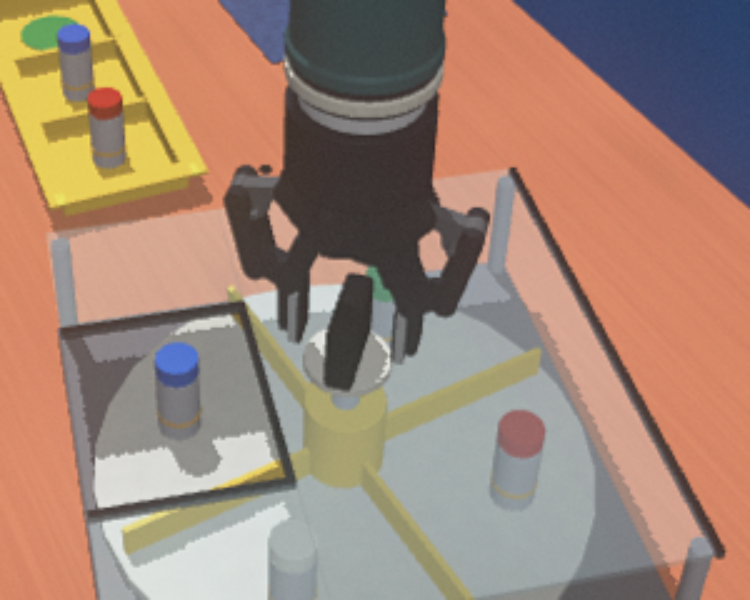

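Fingers straddle the knob. Close on it.

>>> drive_tool(steps=[[[0,0,0],0],[[0,0,0],0],[[0,0,0],0],[[0,0,0],0],[[0,0,0],0],[[0,0,0],0],[[0,0,0],0],[[0,0,0],0]], jaw=0, force=40)

```text
time: 4.18
tool_pos: [0.5628, -0.2325, 0.1173]
tcp_rot: [-2.864, -1.285, 0.001]
wrist_force: [-6.9, 5.4, 7.5]
width: 0.18
```

>>> drive_tool(steps=[[[0,-1,-3],0],[[0,0,0],0],[[0,0,0],0]])

```text
time: 4.43
tool_pos: [0.5628, -0.2325, 0.1173]
tcp_rot: [-2.865, -1.285, -0.0]
wrist_force: [2.5, 2.0, -11.3]
width: 0.176
```

>>> drive_tool(steps=[[[0,0,1.5],-1],[[0,0,0],-2],[[0,0,0],-3],[[0,0,0],-4],[[0,0,0],-4],[[0,0,0],-3],[[0,0,0],-2],[[0,0,0],-1]])

```text
time: 5.1
tool_pos: [0.5625, -0.2324, 0.1173]
tcp_rot: [-2.596, -1.766, 0.0]
wrist_force: [-1.7, 5.0, -1.8]
width: 0.176
```

```bash
python3 - <<'E'
from h import *
rem(.562,-.234,.117,77); s=bot.read_state();print(s["wrist_force"],s["torque"])
ci=bot.camera_info("wrist"); im=bot.read_camera("wrist"); cv2.imwrite("pics/w4.png",im[:,:,::-1])
E
```

```text
t 5.1 pos [ 0.5625 -0.2324  0.1173] jaw ang -21.56 tilt z [-0.0012  0.0015 -1.    ] w 0.176
tool shift mm [-1.7  0.1  0.3] dist 1.7
twist 81.43699278738995
[-1.65636056  4.96204327 -1.78965347] [ 0.83916667  0.37374387 -0.08118255]
```

View pics/w4.png

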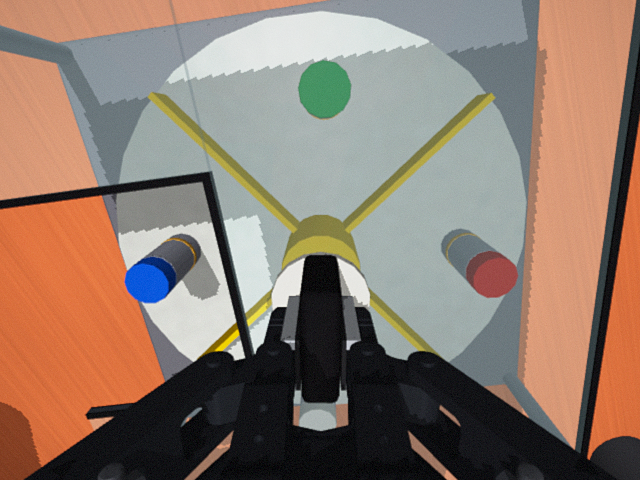

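>>> drive_tool(steps=[[[0,0,0],-2],[[0,0,0],-4],[[0,0,0],-5],[[0,0,0],-5],[[0,0,0],-5],[[0,0,0],-5],[[0,0,0],-5],[[0,0,0],-5]])

```text
time: 5.82
tool_pos: [0.562, -0.2323, 0.1173]
tcp_rot: [-1.92, -2.483, 0.0]
wrist_force: [-3.8, 6.3, -1.1]
width: 0.18
```

>>> drive_tool(steps=[[[0,0,0],-5],[[0,0,0],-5],[[0,0,0],-5],[[0,0,0],-5],[[0,0,0],-5],[[0,0,0],-4],[[0,0,0],-3],[[0,0,0],-2]])

```text
time: 6.48
tool_pos: [0.5616, -0.2326, 0.1173]
tcp_rot: [-1.112, -2.935, 0.0]
wrist_force: [-5.1, 4.9, 0.1]
width: 0.176
```

```bash
python3 - <<'E'
from h import *
rem(.562,-.234,.117,77); s=bot.read_state();print(s["wrist_force"],s["torque"],s["q"])
ci=bot.camera_info("wrist"); im=bot.read_camera("wrist"); cv2.imwrite("pics/w5.png",im[:,:,::-1])
E
```

```text
t 6.48 pos [ 0.5616 -0.2326  0.1173] jaw ang 48.49 tilt z [-0.0031  0.0011 -1.    ] w 0.176
tool shift mm [-1.3 -0.7  0.3] dist 1.5
twist -28.51062190704522
[-5.06805743  4.86919532  0.05809413] [ 0.55744734  0.70135738 -0.07358279] [-4.33515742e-01  2.34725911e-01  1.86060790e+00 -3.60818660e-04
  1.04952821e+00 -1.27963297e+00]
```

View pics/w5.png

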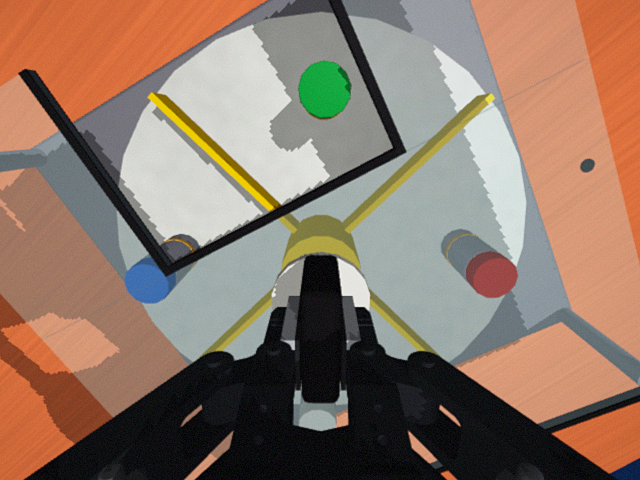

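>>> drive_tool(steps=[[[0,0,0],-2],[[0,0,0],-4],[[0,0,0],-5],[[0,0,0],-5],[[0,0,0],-5],[[0,0,0],-4],[[0,0,0],-2.5],[[0,0,0],-1]])

```text
time: 7.2
tool_pos: [0.5613, -0.233, 0.1173]
tcp_rot: [-0.356, -3.118, -0.0]
wrist_force: [-6.7, 3.6, -0.2]
width: 0.181
```

```bash
python3 - <<'E'
from h import *
rem(.562,-.234,.117,77); s=bot.read_state();print(s["wrist_force"],s["torque"],s["q"])
ci=bot.camera_info("wrist"); im=bot.read_camera("wrist"); cv2.imwrite("pics/w6.png",im[:,:,::-1])
import json; json.dump({k:np.array(v).tolist() for k,v in ci.items()},open("w6.json","w"))
E
```

```text
t 7.2 pos [ 0.5613 -0.233   0.1173] jaw ang 76.97 tilt z [-3.4e-03  5.0e-04 -1.0e+00] w 0.181
tool shift mm [-0.9 -0.8  0.3] dist 1.2
twist -0.03487452600526808
[-6.65129566  3.58536446 -0.18772805] [ 0.32081655  0.78806773 -0.07767919] [-4.33844568e-01  2.34658324e-01  1.86069969e+00 -1.15340845e-03
  1.04950347e+00 -1.77656286e+00]
```

View pics/w6.png

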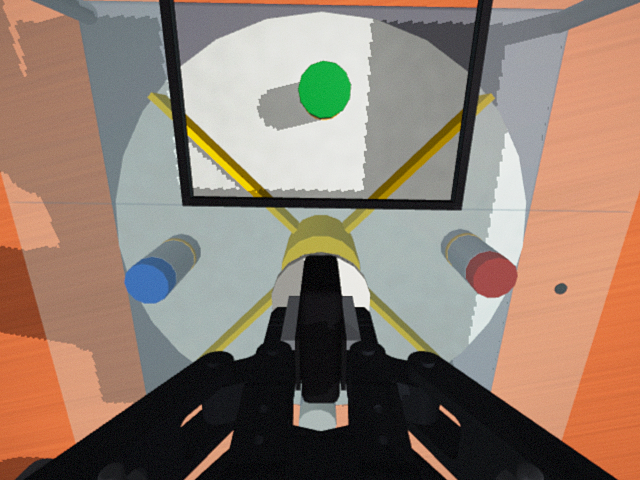

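>>> drive_tool(steps=[[[0,0,0],0],[[0,0,0],0],[[0,0,0],0],[[0,0,0],0],[[0,0,-10],0],[[0,0,-25],0],[[0,0,-35],0],[[0,0,-30],0]], jaw=0.6)

```text
time: 7.92
tool_pos: [0.5629, -0.2332, 0.2187]
tcp_rot: [-0.36, -3.121, 0.0]
wrist_force: [0.3, -0.3, 1.1]
width: 0.6
```

```bash
python3 - <<'E'
from h import *
import json
c6={k:np.array(v) for k,v in json.load(open("w6.json")).items()}
g=onz(c6,(325,88),.078);print("green w6",g)
rem(g[0],g[1],.21,76.2); s=bot.read_state();print(s["wrist_force"])
ci=bot.camera_info("wrist"); im=bot.read_camera("wrist"); cv2.imwrite("pics/w7.png",im[:,:,::-1])
json.dump({k:np.array(v).tolist() for k,v in ci.items()},open("w7.json","w"))
E
```

```text
green w6 [ 0.46429282 -0.20835553  0.078     ]
t 7.92 pos [ 0.5629 -0.2332  0.2187] jaw ang 76.82 tilt z [-1.e-04 -2.e-04 -1.e+00] w 0.6
tool shift mm [101.7   1.8   8.7] dist 102.1
twist 0.6242206701136297
[ 0.25539855 -0.27679544  1.07428187]
```

View pics/w7.png

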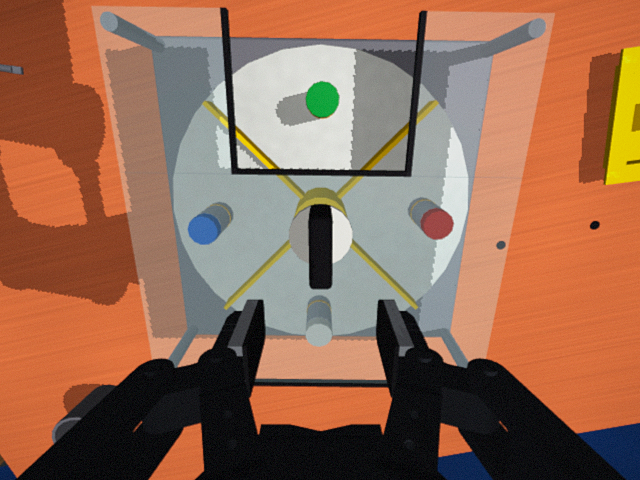

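>>> drive_tool(steps=[[[10,0,0],0.6],[[22,1,0],0],[[25,1,0],0],[[25,0,0],0],[[15,0,0],0],[[5,0,0],0],[[0,0,0],0]], jaw=0.6)

```text
time: 8.55
tool_pos: [0.463, -0.2066, 0.2165]
tcp_rot: [-0.378, -3.118, -0.0]
wrist_force: [0.9, 0.3, -0.0]
width: 0.603
```

```bash
python3 - <<'E'
from h import *
import json
c7={k:np.array(v) for k,v in json.load(open("w7.json")).items()}
g=onz(c7,(322,99),.078);print("green w7",g)
print([onz(c7,p,.091)[:2] for p in [(236,172),(409,173)]])
rem(.464,-.208,.045,76.2); s=bot.read_state();print(s["wrist_force"])
ci=bot.camera_info("wrist"); im=bot.read_camera("wrist"); cv2.imwrite("pics/w8.png",im[:,:,::-1])
json.dump({k:np.array(v).tolist() for k,v in ci.items()},open("w8.json","w"))
im=bot.read_camera("side"); cv2.imwrite("pics/s8.png",im[:,:,::-1])
im=bot.read_camera("scene"); cv2.imwrite("pics/c8.png",im[:,:,::-1])
E
```

```text
green w7 [ 0.46471663 -0.20910078  0.078     ]
[array([ 0.50109352, -0.28557484]), array([ 0.53216941, -0.15600635])]
t 8.55 pos [ 0.463  -0.2066  0.2165] jaw ang 76.19 tilt z [-5.e-04  2.e-04 -1.e+00] w 0.603
tool shift mm [ -1.4  -1.1 171.5] dist 171.5
twist -0.010806818694504727
[ 0.8727222   0.27220037 -0.01421824]
```

View pics/w8.png

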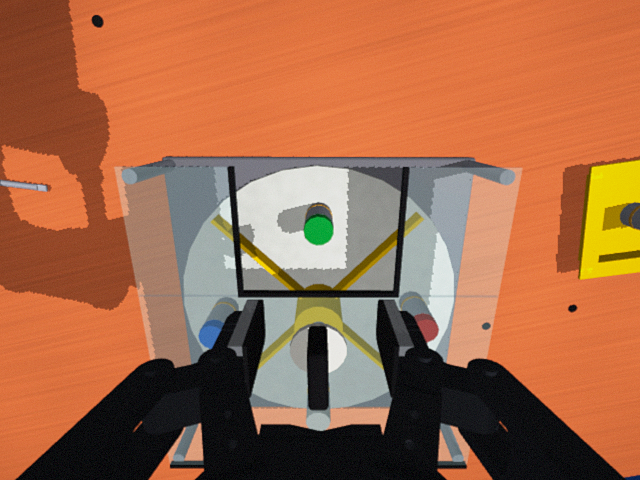

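View pics/s8.png

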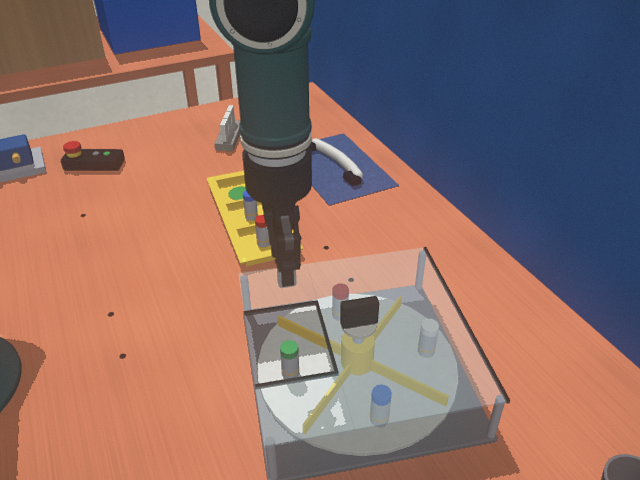

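View pics/c8.png

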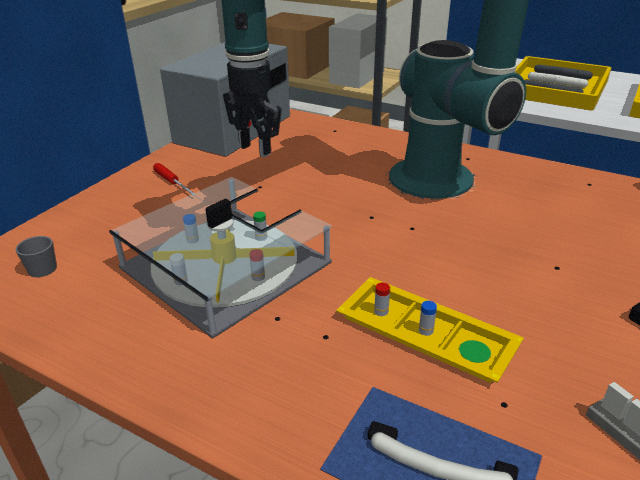

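>>> drive_tool(steps=[[[-1,-1,10],0],[[-1,-1,22],0],[[0,0,30],0],[[0,0,30],0],[[0,0,25],0],[[0,0,15],0],[[0,0,0],0],[[0,0,0],0]], jaw=0.6)

```text
time: 9.37
tool_pos: [0.4652, -0.2091, 0.0832]
tcp_rot: [-0.376, -3.116, -0.002]
wrist_force: [-0.3, -0.3, -0.3]
width: 0.599
```

```bash
python3 - <<'E'
from h import *
rem(.4645,-.2088,.044,76.2); s=bot.read_state();print(s["wrist_force"])
im=bot.read_camera("wrist"); cv2.imwrite("pics/w9.png",im[:,:,::-1])
im=bot.read_camera("side"); cv2.imwrite("pics/s9.png",cv2.resize(im[200:440,180:480,::-1],None,fx=2.5,fy=2.5))
E
```

```text
t 9.37 pos [ 0.4652 -0.2091  0.0832] jaw ang 76.23 tilt z [-0.003   0.0015 -1.    ] w 0.599
tool shift mm [ 0.7  0.1 39.2] dist 39.2
twist 0.03290867053583213
[-0.34354293 -0.26454872 -0.31858495]
```

View pics/w9.png

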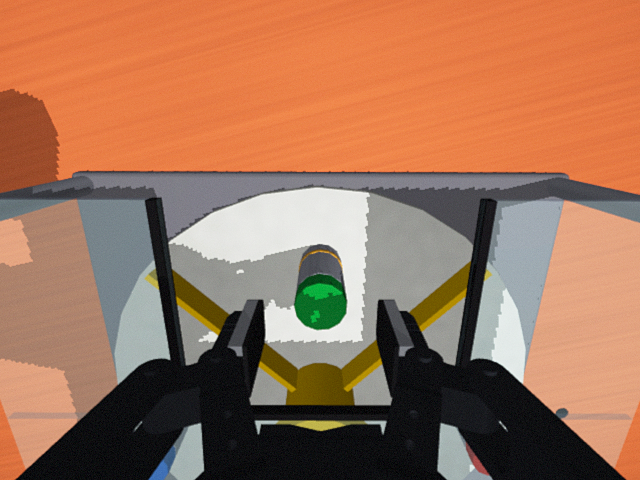

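View pics/s9.png

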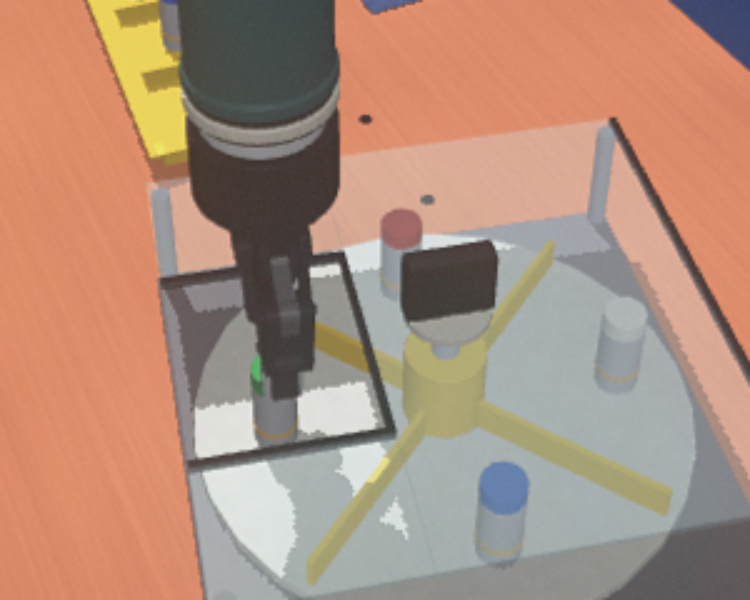

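```bash
python3 - <<'E'
from h import *
import json
c8={k:np.array(v) for k,v in json.load(open("w8.json")).items()}
D=bot.camera_info("side");S=bot.camera_info("scene")
print(onz(c8,(318,230),.078),onz(bot.camera_info("wrist"),(321,304),.078),onz(D,(290,346.5),.078),onz(S,(260,216),.078))
print(proj(D,[.4652,-.2091,.078]),proj(S,[.4652,-.2091,.078]))
E
```

```text
[ 0.46403527 -0.20900348  0.078     ] [ 0.46663248 -0.20965978  0.078     ] [ 0.46795279 -0.21059197  0.078     ] [ 0.47177524 -0.20104527  0.078     ]
[[287.77331696 346.42207745]] [[258.5643936  213.59798584]]
```

>>> drive_tool(steps=[[[-1,0,8],0],[[0,0,14],0],[[0,0,12],0],[[0,0,5],0],[[0,0,0],0]], jaw=0.6)

```text
time: 9.88
tool_pos: [0.4657, -0.2091, 0.0444]
tcp_rot: [-0.376, -3.116, -0.001]
wrist_force: [0.3, 0.0, 0.0]
width: 0.599
```

>>> drive_tool(steps=[[[0,0,0],0],[[0,0,0],0],[[0,0,0],0],[[0,0,0],0],[[0,0,0],0],[[0,0,0],0],[[0,0,0],0]], jaw=0, force=40)

```text
time: 10.47
tool_pos: [0.4674, -0.21, 0.0465]
tcp_rot: [0.377, 3.118, -0.001]
wrist_force: [-0.9, 0.3, 3.7]
width: 0.285
```

```bash
python3 - <<'E'
from h import *
rem(.4645,-.2088,.044,76.2); s=bot.read_state();print(s["wrist_force"],s["torque"])
im=bot.read_camera("wrist"); cv2.imwrite("pics/w10.png",im[:,:,::-1])
im=bot.read_camera("side"); cv2.imwrite("pics/s10.png",cv2.resize(im[200:440,180:480,::-1],None,fx=2.5,fy=2.5))
E
```

```text
t 10.47 pos [ 0.4674 -0.21    0.0465] jaw ang 76.22 tilt z [ 1.3e-03 -6.0e-04 -1.0e+00] w 0.285
tool shift mm [3.1 0.4 2.4] dist 4.0
twist 0.024075125464634084
[-0.94760715  0.2565678   3.72192842] [ 0.0102546  -0.02743299 -0.08585824]
```

View pics/w10.png

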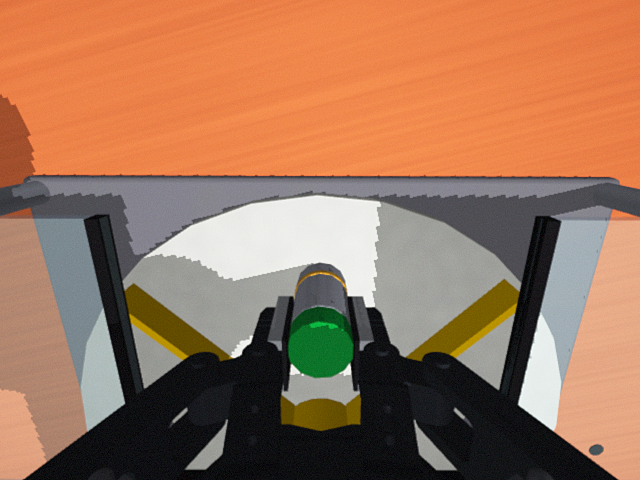

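View pics/s10.png

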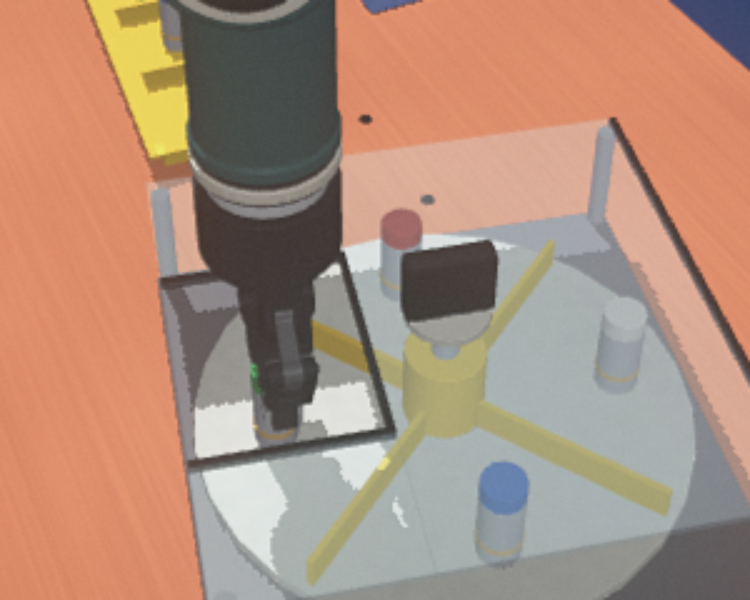

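>>> drive_tool(steps=[[[0,0,-4],0],[[0,0,-8],0],[[0,0,-12],0],[[0,0,-12],0],[[0,0,0],0]], force=60)

```text
time: 10.98
tool_pos: [0.4689, -0.2108, 0.0852]
tcp_rot: [0.376, 3.114, -0.003]
wrist_force: [0.3, -0.5, -1.6]
width: 0.278
```

```bash
python3 - <<'E'
from h import *
rem(.565,.289,.2); s=bot.read_state();print(s["wrist_force"],s["torque"])
im=bot.read_camera("wrist"); cv2.imwrite("pics/w11.png",im[:,:,::-1])
E
```

```text
t 10.98 pos [ 0.4689 -0.2108  0.0852] jaw ang 76.23 tilt z [ 0.0049 -0.0025 -1.    ] w 0.278
tool shift mm [  25.1  508.1 -115.6] dist 521.7
[ 0.32136872 -0.46983049 -1.62935825] [-0.05243776 -0.04169195  0.00515153]
```

View pics/w11.png

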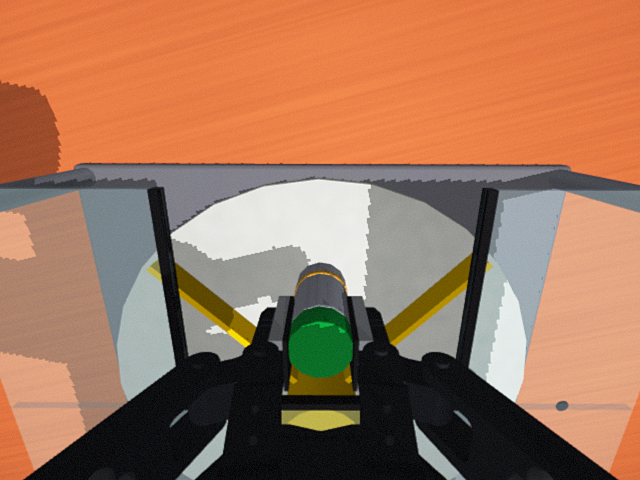

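>>> drive_tool(steps=[[[0,0,-8],0],[[0,0,-16],0],[[0,0,-20],0],[[0,0,-22],0],[[0,0,-22],0],[[0,0,-16],0],[[0,0,-10],0],[[0,0,-4],0]])

```text
time: 11.7
tool_pos: [0.4676, -0.2101, 0.2018]
tcp_rot: [0.376, 3.116, -0.002]
wrist_force: [-0.2, -0.5, -0.7]
width: 0.277
```

>>> drive_tool(steps=[[[0,8,0],0],[[1,16,0],0],[[1,22,0],0],[[1,25,0],0],[[1,25,0],0],[[1,25,0],0],[[1,25,0],0],[[1,25,0],0]])

```text
time: 12.37
tool_pos: [0.4994, -0.04, 0.1978]
tcp_rot: [-0.377, -3.115, -0.0]
wrist_force: [0.2, 0.0, 0.0]
width: 0.28
```

>>> drive_tool(steps=[[[1,25,0],0],[[1,25,0],0],[[1,25,0],0],[[1,25,0],0],[[1,25,0],0],[[1,18,0],0],[[1,11,0],0],[[0,5,0],0]])

```text
time: 13.03
tool_pos: [0.5307, 0.1158, 0.1981]
tcp_rot: [-0.373, -3.116, 0.001]
wrist_force: [-0.5, 0.0, -1.5]
width: 0.284
```

```bash
python3 - <<'E'
from h import *
rem(.565,.289,.2); s=bot.read_state();print(s["wrist_force"],s["torque"])
ci=bot.camera_info("wrist"); im=bot.read_camera("wrist"); cv2.imwrite("pics/w12.png",im[:,:,::-1])
E
```

```text
t 13.03 pos [0.5307 0.1158 0.1981] jaw ang 76.33 tilt z [-3.e-03 -2.e-04 -1.e+00] w 0.284
tool shift mm [  7.6 176.4  -2. ] dist 176.6
[-0.48645775  0.02265703 -1.45811784] [-0.01569065 -0.03990232 -0.03523457]
```

View pics/w12.png

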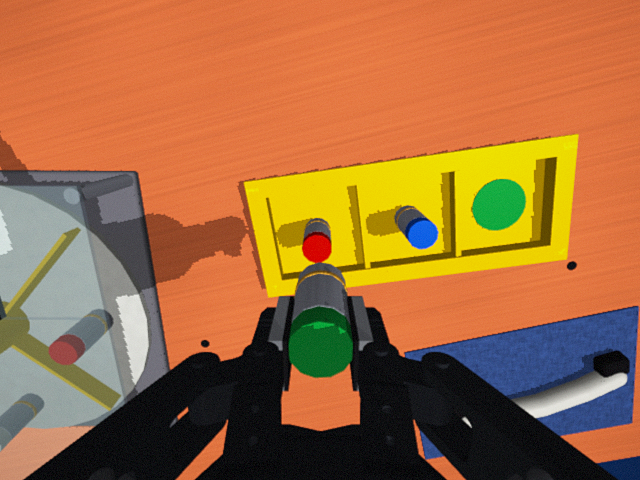

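```bash
python3 - <<'E'
from h import *
ci=bot.camera_info("wrist"); print(onz(ci,(499,204),.005)); g=onz(ci,(499,204),.005); rem(g[0],g[1],.2)
E
```

```text
[0.56404046 0.28864875 0.005     ]
t 13.08 pos [0.5311 0.1157 0.1984] jaw ang 76.32 tilt z [-2.3e-03  1.0e-04 -1.0e+00] w 0.282
tool shift mm [  8.9 175.9  -1.6] dist 176.1
```

>>> drive_tool(steps=[[[0,8,0],0],[[1,16,0],0],[[1,24,0],0],[[1,25,0],0],[[1,25,0],0],[[1,25,0],0],[[1,20,0],0],[[1,14,0],0]])

```text
time: 13.75
tool_pos: [0.5627, 0.2693, 0.1995]
tcp_rot: [-0.378, -3.119, -0.0]
wrist_force: [-0.5, -0.3, -0.8]
width: 0.282
```

>>> drive_tool(steps=[[[0,10,0],0],[[0,5,0],0],[[0,0,0],0],[[0,0,0],0]])

```text
time: 14.08
tool_pos: [0.5659, 0.2821, 0.1996]
tcp_rot: [-0.377, -3.118, 0.001]
wrist_force: [0.3, 0.3, -0.6]
width: 0.284
```

```bash
python3 - <<'E'
from h import *
rem(.565,.2885,.032); s=bot.read_state();print(s["wrist_force"],s["torque"])
im=bot.read_camera("wrist"); cv2.imwrite("pics/w13.png",im[:,:,::-1])
E
```

```text
t 14.08 pos [0.5659 0.2821 0.1996] jaw ang 76.21 tilt z [-5.e-04 -8.e-04 -1.e+00] w 0.284
tool shift mm [  2.3   6.1 167.6] dist 167.7
[ 0.28812156  0.29685546 -0.61408935] [-0.04387886  0.01747001  0.01901158]
```

View pics/w13.png

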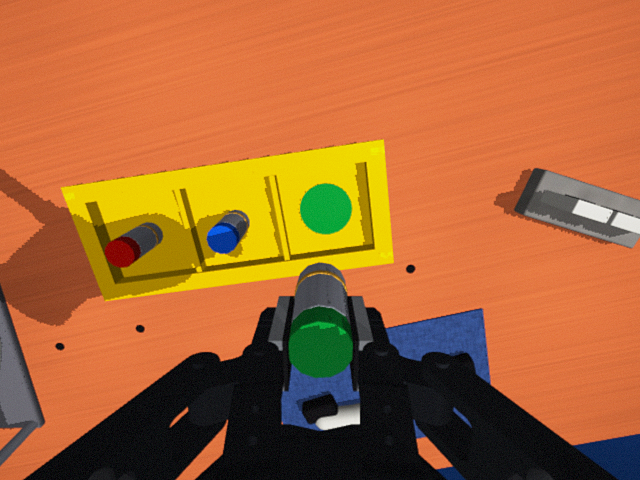

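>>> drive_tool(steps=[[[1,3,10],0],[[1,3,22],0],[[0,0,30],0],[[0,0,30],0],[[0,0,28],0],[[0,0,20],0],[[0,0,12],0],[[0,0,4],0]])

```text
time: 14.8
tool_pos: [0.5632, 0.2877, 0.0404]
tcp_rot: [-0.377, -3.114, 0.005]
wrist_force: [-0.8, -0.1, -0.6]
width: 0.282
```

>>> drive_tool(steps=[[[0,0,2],0],[[0,0,0],0],[[0,0,0],0]])

```text
time: 15.05
tool_pos: [0.5668, 0.2897, 0.0436]
tcp_rot: [0.377, 3.116, 0.003]
wrist_force: [0.3, -0.6, -0.8]
width: 0.283
```

```bash
python3 - <<'E'
from h import *
rem(.565,.2885,.0315); s=bot.read_state();print(s["wrist_force"],s["torque"])
im=bot.read_camera("wrist"); cv2.imwrite("pics/w14.png",im[:,:,::-1])
im=bot.read_camera("scene"); cv2.imwrite("pics/c14.png",cv2.resize(im[200:400,330:570,::-1],None,fx=3,fy=3))
E
```

```text
t 15.05 pos [0.5668 0.2897 0.0436] jaw ang 76.22 tilt z [ 0.0028  0.0013 -1.    ] w 0.283
tool shift mm [ 1.5 -1.6 12.1] dist 12.3
[ 0.28951357 -0.62406695 -0.80574261] [-0.00389925  0.01112902 -0.03170215]
```

View pics/w14.png

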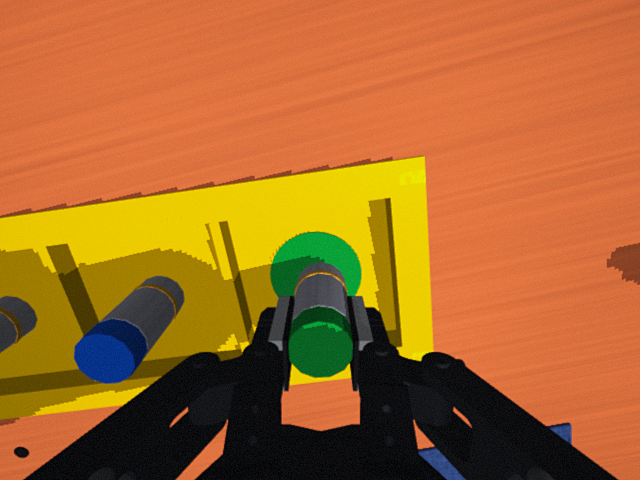

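View pics/c14.png

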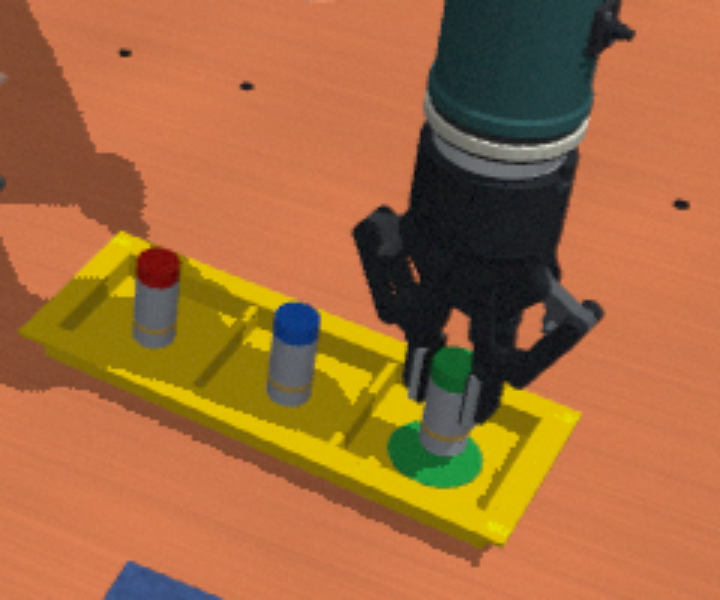

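>>> drive_tool(steps=[[[0,0,4],0],[[0,0,4],0],[[0,0,2],0],[[0,0,0],0],[[0,0,0],0]])

```text
time: 15.57
tool_pos: [0.5653, 0.2891, 0.0316]
tcp_rot: [-0.377, -3.119, 0.0]
wrist_force: [-0.6, -0.5, -0.6]
width: 0.28
```

>>> drive_tool(steps=[[[0,0,1],0],[[0,0,0.5],0],[[0,0,0],0],[[0,0,0],0]])

```text
time: 15.9
tool_pos: [0.5655, 0.2892, 0.0315]
tcp_rot: [-0.377, -3.119, 0.0]
wrist_force: [-3.2, -1.6, 6.8]
width: 0.284
```

>>> drive_tool(steps=[[[0,0,-0.7],0],[[0,0,0],0],[[0,0,0],0]])

```text
time: 16.15
tool_pos: [0.5656, 0.2892, 0.0315]
tcp_rot: [0.377, 3.119, 0.0]
wrist_force: [-2.2, -1.6, 5.5]
width: 0.28
```

>>> drive_tool(steps=[[[0,0,0],0],[[0,0,0],0],[[0,0,0],0],[[0,0,0],0],[[0,0,0],0],[[0,0,0],0]], jaw=0.55)

```text
time: 16.65
tool_pos: [0.5654, 0.2891, 0.0308]
tcp_rot: [-0.377, -3.119, 0.0]
wrist_force: [-0.7, -0.2, 0.7]
width: 0.548
```

```bash
python3 - <<'E'
from h import *
rem(.565,.2885,.0315); s=bot.read_state();print(s["wrist_force"],s["torque"])
im=bot.read_camera("wrist"); cv2.imwrite("pics/w15.png",im[:,:,::-1])
im=bot.read_camera("scene"); cv2.imwrite("pics/c15.png",cv2.resize(im[200:400,330:570,::-1],None,fx=3,fy=3))
E
```

```text
t 16.65 pos [0.5654 0.2891 0.0308] jaw ang 76.22 tilt z [-2.e-04 -1.e-04 -1.e+00] w 0.548
tool shift mm [ 0.2 -0.7 -0.7] dist 1.0
[-0.73686384 -0.20602536  0.71089556] [ 0.02135164 -0.03866152 -0.04754679]
```

View pics/w15.png

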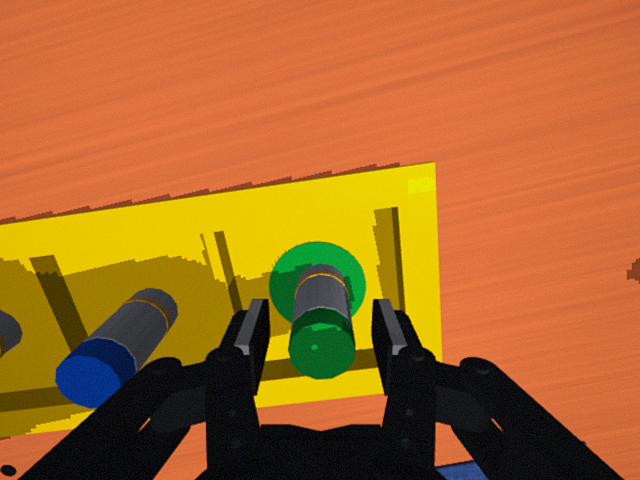

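View pics/c15.png

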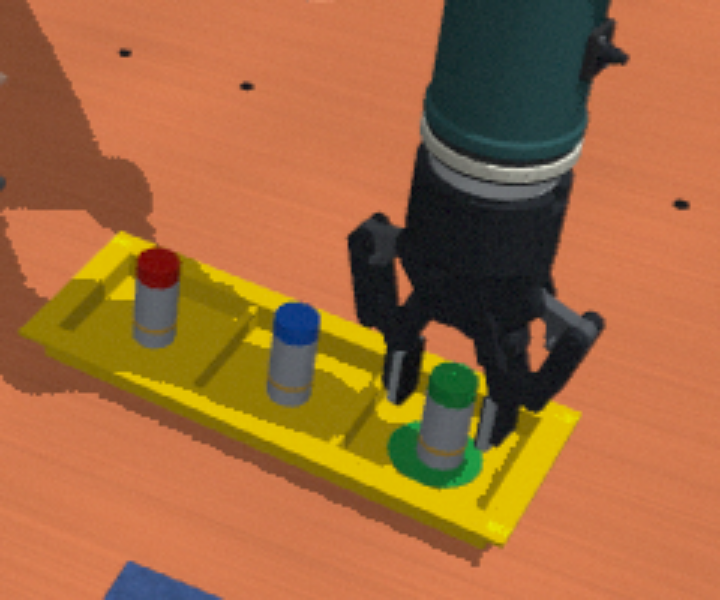

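Released and standing on the dot. Retreat straight up.

>>> drive_tool(steps=[[[0,0,-5],0],[[0,0,-12],0],[[0,0,-20],0],[[0,0,-25],0],[[0,0,-30],0],[[0,0,-30],0],[[0,0,-20],0],[[0,0,-8],0]])

```text
time: 17.42
tool_pos: [0.5679, 0.2904, 0.1872]
tcp_rot: [0.376, 3.112, 0.007]
wrist_force: [0.5, 0.1, -0.4]
width: 0.549
```

>>> drive_tool(steps=[[[0,0,0],0],[[0,0,0],0],[[0,0,0],0],[[0,0,0],0]])

```text
time: 17.75
tool_pos: [0.564, 0.2885, 0.1786]
tcp_rot: [-0.376, -3.115, 0.003]
wrist_force: [-0.7, -0.6, -0.5]
width: 0.549
```

```bash
python3 - <<'E'
from h import *
rem(.565,.2885,.0315)
im=bot.read_camera("side"); cv2.imwrite("pics/s16.png",im[:,:,::-1])
im=bot.read_camera("scene"); cv2.imwrite("pics/c16.png",im[:,:,::-1])
E
```

```text
t 17.75 pos [0.564  0.2885 0.1786] jaw ang 76.22 tilt z [-0.0037 -0.0017 -1.    ] w 0.549
tool shift mm [ -1.4   0.6 147. ] dist 147.1
```

View pics/s16.png

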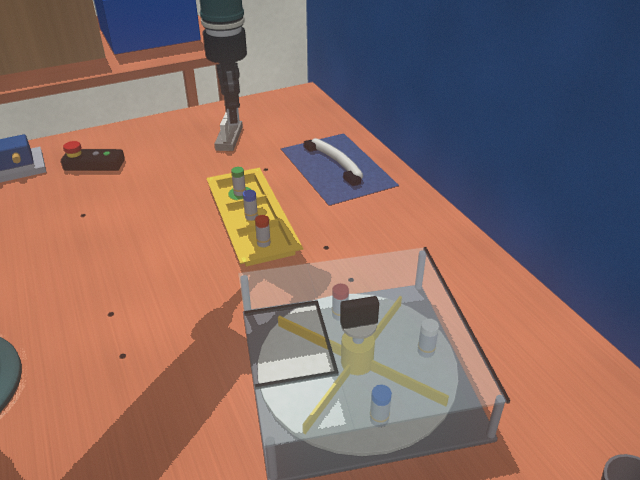

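View pics/c16.png

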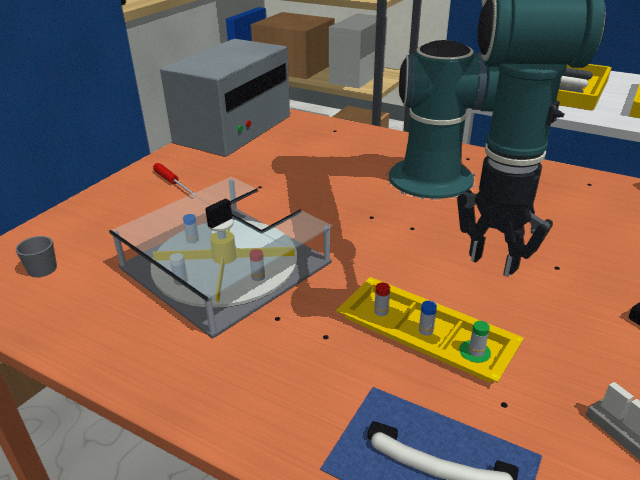

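All barrels stand: green at about (480,340) on the dot in the scene view, and the white, red and blue ones upright on the rotor.

```bash
python3 -c "
from workcell import bot
print(bot.finish_job())"
```

```text
the job is handed in; nothing more can be done
None
```

The green-capped barrel now stands upright and released in the pocket with the green dot. I handed the job in at about 18 s of the 64 s allowed; `finish_job` reports no verdict.

I gripped the knob and turned the carousel about 119° until the barrel was centred in the opening. I then lifted it out at a 60 N grip setting, carried it to the tray and set it down with about 7 N contact force.

**Last checks:** the final scene and side pictures show the green barrel upright on the dot. The gripper is clear, about 150 mm above where it released the barrel. The white, red and blue barrels stand on the rotor, and the tray's red and blue barrels look unmoved.

**Disagreements:** position estimates from the scene and side cameras differed by up to about 10 mm. I relied on the wrist camera, which agreed with itself to about 3 mm. When the jaws first closed on the knob the wrist force rose to about 12 N, and I eased it off before turning. No check failed.

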